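# Restock the gravity-feed can rack at the taco stand

### The job

Restock the sloping can rack on the taco stand's counter from the stock tray, one can at a time: first the slim can, so that it is dispensed first, then the wide can behind it. Lower each can, lying crosswise, gently into the upper (loading) end of the chute without dropping or throwing it, let go so that it rolls down by itself, and wait until the slim can rests against the front stop before you bring the wide one. Leave the bowl, the flat tin and the squeeze bottle where they stand.

Things in the scene. Friction and masses are not known exactly. Their poses are not given: they have to be found in the camera images.
- slim_can_center (a point): Centre of the slim can: closed steel can with a paper band, 46 mm in diameter, 100 mm long, about 170 g, lying on its side in one of the tray's two cradles (either one). The point's x axis is the can's long axis (either way round); y and z turn as it rolls. At the start 39 mm above the counter.
- wide_can_center (a point): Centre of the wide can: like the slim can and as long (100 mm), but 62 mm in diameter, about 300 g. It lies in the other cradle, parallel to the slim can, 130 mm away across the cans' axes. Its x axis is the can's long axis (either way round). At the start 47 mm above the counter.
- tray: Fixed grey tray, 250 x 130 x 4 mm; origin: centre of its underside, z up. Cradles at x = -65 and +65 mm hold the cans with axes along the tray's y. A cradle is two 14 mm wide saddles at y = -36 and +36 mm, lifting the can 16 mm above the counter; their side ribs are 22 mm high, within 24 mm of the can's axis. Between saddles 58 mm are free for fingers.
- chute: Fixed sloping aluminium chute of the can rack, open on top. Origin: on its floor, centre line, at the inner face of the front stop (low end), 36 mm above the counter. x points down the 8 degree slope, y across, z up out of the floor. Walls 120 mm apart, 39 mm high; stop 28 mm high. Loaded, the can axes lie along y at x = -23 (slim) and -76 mm (wide). Upper end: x = -260 mm, 8 mm lip.
- load (a point): Point on the chute floor, centre line, in the middle of its loading end, 190 mm up the slope from the front stop (x = -190 mm in the chute; the loading end is x = -260 to -135 mm); same axes as the chute. A can let go here, axis along y and its centre one radius (slim 23, wide 31 mm) or a few mm more above the floor, rolls down freely to the stop or to the can before it.
- bowl: Bystander: round clay bowl, 120 mm wide, 55 mm high, loose; origin at the centre of its underside.
- tin: Bystander: flat round steel tin, 84 mm in diameter, 38 mm high, loose; origin at the centre of its underside.
- squeeze_bottle: Bystander: squeeze bottle with a pointed nozzle, 60 mm in diameter, 140 mm high, standing loose; origin at the centre of its underside.
There are look-alikes about, which are no part of the job. Leave any turquoise or yellow look-alike of the part that bears slim_can_center alone. Leave any purple look-alike of the part that bears wide_can_center alone.

How it is judged:
By the outcome, as a careful person would: the job done as asked, in the order asked, and still so for the second after the job is handed in, with the robot touching nothing.
It also fails if it takes over 61 s, if anything falls off the work surface, if the arm or the gripper's body presses on something with over 40 N, if the wrist force passes 120 N, or if a joint passes its speed limit or range.

### The arm

A 6-joint arm with a two-finger parallel gripper is mounted at the origin on the work surface. World frame = base frame: x ahead of the robot, y to its left, z up, the work surface at z = 0. Lengths are in m, angles in degrees, forces in N, time in s.
With the tool pointing down it reaches from about 0.225 to 0.875 m from the base axis. Payload 3.4 kg.
Tool frame: the origin (TCP) lies midway between the tips of the shut fingers; the grasp point (between the pads) lies 19 mm behind it; z points along the fingers, y is the direction in which the jaws open and shut (so a half turn about z gives the same grasp; the last joint's range is limited). The gripper opens to 85 mm and grips with 20 to 120 N. Pads are 22 mm wide; open, the fingers measure 114 mm over their backs; the gripper's body (76 mm by 85 mm) begins 54 mm behind the grasp point. The pads swing forward as they close: fully open they stand 13 mm farther back than shut.
Start: joints at [-83.251, 15.808, 86.224, -0, 77.962, -6.933], TCP at [0.136, -0.559, 0.231] pointing down, gripper open.
Joint ranges: [-165.64, 165.64], [-43.16, 119.46], [12.63, 154.43], [-67.54, 247.53], [6.08, 155.33], [-154.97, 154.97]. Speed limits (degrees/s): [147.25, 147.25, 180, 180, 180, 180].

### API

Orientations are given as a 3x3 rotation matrix whose columns are the frame's x, y, z axes.
In Python, from workcell import * gives the robot as it stands.
- The arm moves only by the shell command python3 -m creep 'ROWS' [FORCE]. ROWS is JSON, a list of rows, each a list of 7 numbers: the turn, a rotation vector about the tool's x, y, z in degrees, then the shift along the tool's x, y, z in m, then the closure in counts, from 0 (fully open) to 255 (shut). In form: [[rx, ry, rz, dx, dy, dz, jaw], ...]. A call has 1 to 5 rows; each row shifts and turns the commanded pose from where the row before left it, along the tool's axes as they then stand; what a row does not reach is not made up. A row lasts 1/8 s, in which the tool goes at most 62.5 mm and 10.7 degrees, less where a joint would pass 70% of its speed; a pose out of reach is approached as far as the arm can. A call is refused whole if a number of a shift passes 0.0625 or a number of a turn 10.7, either way. A call with a gripper value outside its range is refused whole. The fingers move at their own pace and stop on an object; FORCE is the grip in N (left out, the last holds). Time passes only in rows, so rows that do not move let the fingers close. It gives the time, the measured TCP pose, the force and the opening at its end, in the units of the state.
- get_state(): the state, without advancing time (a new reading comes with each control period).
- grab_frame(name): name is "scene" or "top"; returns the picture (420x560x3 uint8, red, green, blue); there is no depth.
- camera_params(name): a dict with "intrinsics" (3x3 intrinsics, pixels), "k1" (the pictures are not rectified: a ray, as slopes to the right and down, at radius r is drawn at 1 + k1 r^2 times it, then the intrinsics apply), "R" (3x3) and "t" (3): a world point X has camera coordinates R X + t. Camera axes: x right, y down, z forward; pixel columns grow to the right and rows downward; lengths in m; the calibration is good to about 2 mm. A picture is of the moment at which its call begins. camera_params takes no time and is no camera call.
- sign_off(): hands the job in, once; it reports no verdict.
The state is a dict: "time": time; "joint_pos": joint angles; "dq": joint speeds; "joint_efforts": joint torques, N m; "ee_pos": TCP position; "tcp_rot": TCP orientation; "ft_force": force on the tool from outside, world axes, zero at the start; "moment": the same for the moment, N m; "width": finger opening in m.
Only numpy, scipy, OpenCV 4.12 (cv2) and the standard library are available. Lean on these libraries where they do the work, as an engineer would, in place of code of your own. Each camera call takes 0.05 s, during which the arm holds its last target.

## Working session

There is one attempt and no reset: what is moved stays moved. The work goes in short steps, Python scripts to look and compute and a shell command to move; the robot and the scene stay as the last step left them, time stands still between calls to the robot, and variables do not carry over. Pictures are saved under pics/ and viewed, and the job is handed in when it is done.

```bash
mkdir -p pics; ls
python3 - <<'E'
from workcell import *
import cv2
s=get_state();print(s)
for n in("scene","top"):
    im=grab_frame(n);cv2.imwrite(f"pics/{n}0.png",im[...,::-1]);p=camera_params(n);print(n,p)
E
```

```text
pics
{'time': 0.0, 'joint_pos': array([-8.32500454e+01,  1.58467652e+01,  8.62963404e+01,  4.85974715e-04,
        7.79635607e+01, -6.93445613e+00]), 'dq': array([-0.08007819,  0.05051546,  0.03861753, -0.00922394, -0.01750121,
        0.03315509]), 'joint_efforts': array([ 1.26322135e-03, -4.16766822e+01, -2.45801550e+01, -5.67819984e-05,
        1.11812650e-02,  4.44069315e-06]), 'ee_pos': array([ 0.13594644, -0.55813338,  0.23044047]), 'tcp_rot': array([[ 9.71613969e-01,  2.36571875e-01, -2.10577315e-04],
       [ 2.36571854e-01, -9.71612236e-01,  1.84974786e-03],
       [ 2.32998823e-04, -1.84705753e-03, -9.99998267e-01]]), 'ft_force': array([-0.13299333,  0.1412206 ,  0.17498059]), 'moment': array([ 0.01008957, -0.00222292, -0.04691268]), 'width': 0.08552519780127331}
scene {'intrinsics': array([[424.44568747,   0.        , 285.91123213],
       [  0.        , 424.44568747, 209.5133726 ],
       [  0.        ,   0.        ,   1.        ]]), 'k1': -0.07277546061871465, 'R': array([[-0.80634111,  0.59115407, -0.01873195],
       [ 0.37760315,  0.49016198, -0.78559347],
       [-0.45522508, -0.64052955, -0.61845939]]), 't': array([ 0.42219021, -0.15312143,  1.53262184])}
top {'intrinsics': array([[411.73540193,   0.        , 281.78930975],
       [  0.        , 411.73540193, 209.47802982],
       [  0.        ,   0.        ,   1.        ]]), 'k1': 0.03954730194740295, 'R': array([[ 0.02693941, -0.99962879,  0.0040678 ],
       [-0.99569775, -0.02719393, -0.08858036],
       [ 0.0886581 , -0.00166399, -0.99606073]]), 't': array([-0.02846189,  0.53471594,  1.15553283])}
```

View pics/scene0.png

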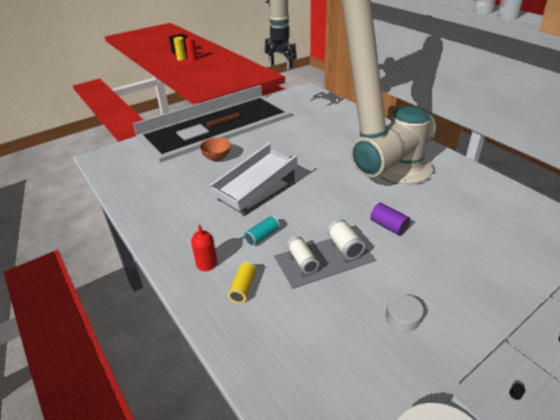

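View pics/top0.png

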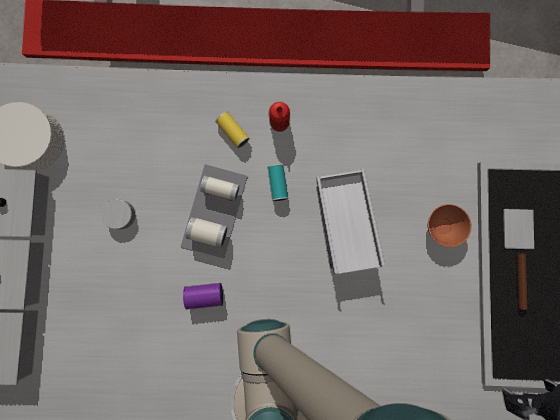

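```bash
cat > h.py <<'E'
import numpy as np, cv2
from workcell import *
def ray(n,u,v):
    p=camera_params(n);K=p["intrinsics"];k=p["k1"]
    d=np.array([(u-K[0,2])/K[0,0],(v-K[1,2])/K[1,1]]);s=d.copy()
    for _ in range(20): s=d/(1+k*(s@s))
    R=p["R"];return -R.T@p["t"],R.T@np.array([*s,1])
def onz(n,u,v,z):
    c,d=ray(n,u,v);return c+d*(z-c[2])/d[2]
def proj(n,X):
    p=camera_params(n);q=p["R"]@np.asarray(X)+p["t"];s=q[:2]/q[2];s=s*(1+p["k1"]*(s@s));K=p["intrinsics"]
    return K[0,0]*s[0]+K[0,2],K[1,1]*s[1]+K[1,2]
def tri(u1,u2):
    (a,d),(b,e)=ray("scene",*u1),ray("top",*u2)
    d/=np.linalg.norm(d);e/=np.linalg.norm(e)
    t=np.linalg.lstsq(np.c_[d,-e],b-a,rcond=None)[0]
    P,Q=a+d*t[0],b+e*t[1];return (P+Q)/2,np.linalg.norm(P-Q)
E
python3 - <<'E'
import cv2,numpy as np
a=cv2.imread('pics/top0.png');b=cv2.imread('pics/scene0.png')
def cr(im,x,y,w,h,f):return cv2.resize(im[y:y+h,x:x+w],None,fx=f,fy=f,interpolation=cv2.INTER_CUBIC)
cv2.imwrite('pics/c1.png',np.hstack([cr(a,175,155,80,110,5),cr(a,310,160,80,110,5)]))
cv2.imwrite('pics/c2.png',np.hstack([cr(b,205,140,100,80,4),cr(b,275,215,100,80,4)]))
E
```

```text
(no output)
```

View pics/c1.png

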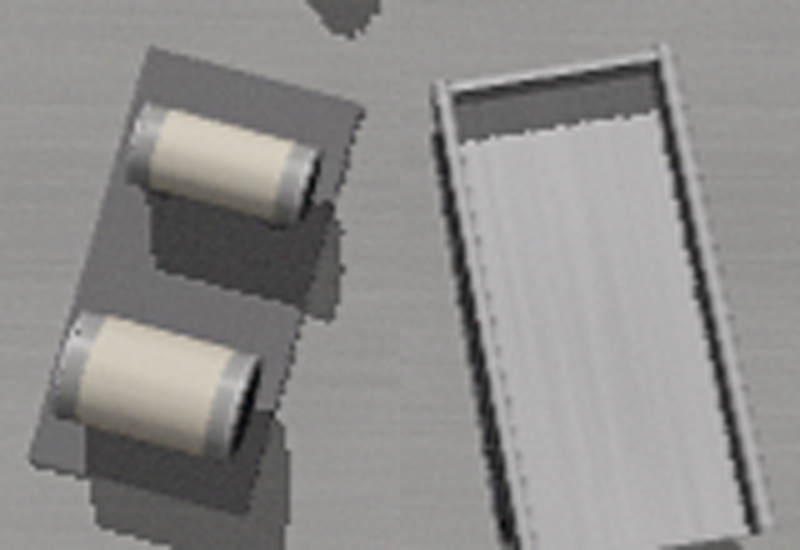

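View pics/c2.png

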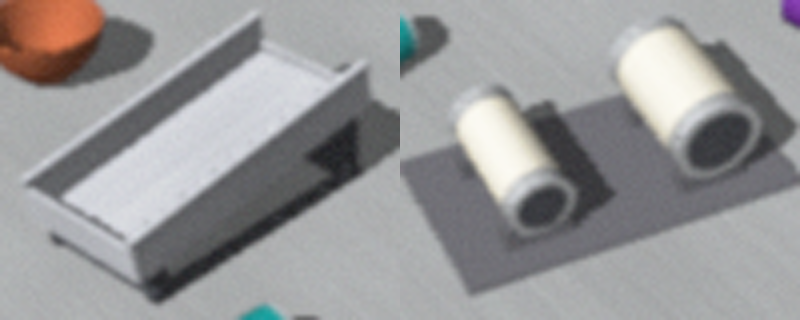

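Run:
```python
import cv2,numpy as np
a=cv2.imread('pics/top0.png')
c=a[255:285,320:395];cv2.imwrite('pics/c3.png',cv2.resize(c,None,fx=10,fy=10,interpolation=cv2.INTER_CUBIC))
from h import *
hsv=cv2.cvtColor(a,cv2.COLOR_BGR2HSV)
# cream bands
m=((hsv[...,1]>28)&(hsv[...,0]>12)&(hsv[...,0]<38)&(hsv[...,2]>110)).astype(np.uint8)
n,l,s,ce=cv2.connectedComponentsWithStats(m)
for i in range(1,n):
    if s[i,4]>60 : print(s[i],ce[i])
print('tray top',[onz("top",u,v,.004).round(4) for u,v in((205,164.4),(248,176),(181.4,247.4))])
b=cv2.imread('pics/scene0.png')
hsv=cv2.cvtColor(b,cv2.COLOR_BGR2HSV)
m=((hsv[...,1]>18)&(hsv[...,0]>12)&(hsv[...,0]<38)&(hsv[...,2]>110)).astype(np.uint8)
m[:,:270]=0;m[:200]=0;m[:,400:]=0
n,l,s,ce=cv2.connectedComponentsWithStats(m)
for i in range(1,n):
    if s[i,4]>60 : print(s[i],ce[i])
```

```text
[217 112  31  33 480] [231.63541667 127.62291667]
[191 233  25  11  91] [202.26373626 237.87912088]
[237 323  52  51 832] [252.91466346 347.47355769]
[ 257  336  122   84 4073] [313.5745151  381.05376872]
[246 375  19   7  77] [255.22077922 378.20779221]
[234 379  12  41 364] [239.67032967 401.57417582]
[245 382  32  38 684] [257.95321637 397.10233918]
tray top [array([0.6636, 0.2148, 0.004 ]), array([0.6328, 0.0877, 0.004 ]), array([0.4196, 0.2719, 0.004 ])]
[341 222  18  17 105] [349.0952381  229.80952381]
[298 239  16  18  94] [305.15957447 247.77659574]
```

View pics/c3.png

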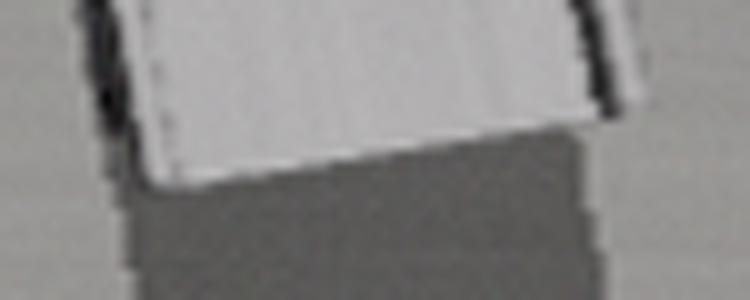

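Run:
```python
from h import *
import numpy as np
for n in("top","scene"):print(n,ray(n,0,0)[0])
f=[onz("top",u,v,.0742) for u,v in((316.8,177),(363.5,169.2))]
r=[onz("top",u,v,.1105) for u,v in((335,273.8),(384,265.2))]
for x in f+r:print(x.round(4))
F=(f[0]+f[1])/2;Rr=(r[0]+r[1])/2;d=F-Rr;print(F,Rr,d,np.linalg.norm(d),np.degrees(np.arctan2(d[1],d[0])))
for w in(f,r):
  e=w[0]-w[1];print('w',np.linalg.norm(e),np.degrees(np.arctan2(e[1],e[0])))
# scene check: wall top corners
for u,v,z in((205+25/4,140+182/4,.0742),(205+135/4,140+245/4,.0742),(205+258/4,140+13/4,.1105),(205+366/4,140+66/4,.1105)): print('sc',onz("scene",u,v,z).round(4))
# can end faces
A=np.array([.2305,.973,0])
for nm,C,pt,pr in(("slim",np.array([.5895,.1648,.039]),(175+305/5,155+187/5),(275+145/4,215+203/4)),("wide",np.array([.463,.1948,.047]),(175+245/5,155+405/5),(275+320/4,215+140/4))):
  for n,p in(("top",pt),("scene",pr)):
    X=onz(n,*p,C[2]);print(nm,n,X.round(4),((X-C)@A).round(4),((X-C)@[A[1],-A[0],0]).round(4))
  for s in(-.05,0,.05):print('   proj',np.round(proj("top",C+s*A),1),np.round(proj("scene",C+s*A),1))
a=cv2.imread('pics/top0.png')
```

```text
top [ 0.43073487 -0.0119875   1.19846198]
scene [1.09593637 0.80716442 0.83548162]
[ 0.6234 -0.108   0.0742]
[ 0.6486 -0.2365  0.0742]
[ 0.3627 -0.1574  0.1105]
[ 0.3886 -0.285   0.1105]
[ 0.63601669 -0.17226247  0.0742    ] [ 0.37562262 -0.22119344  0.1105    ] [ 0.26039408  0.04893097 -0.0363    ] 0.26742663315366116 10.642414062939249
w 0.13089193296902354 101.1068515113134
w 0.1302443692522555 101.4889461179206
sc [ 0.6497 -0.2236  0.0742]
sc [ 0.6236 -0.0995  0.0742]
sc [ 0.3883 -0.2771  0.1105]
sc [ 0.3683 -0.1495  0.1105]
slim top [0.579  0.1171 0.039 ] -0.0488 0.0007
slim scene [0.5971 0.2128 0.039 ] 0.0485 -0.0037
   proj [236.3 192.8] [294.6 242.6]
   proj [219.3 188.3] [302.2 254.2]
   proj [202.3 183.7] [310.2 266.6]
wide top [0.4546 0.1451 0.047 ] -0.0503 0.0033
wide scene [0.4726 0.2444 0.047 ] 0.0505 -0.0021
   proj [223.6 237.1] [336.5 227.8]
   proj [206.3 232.5] [345.1 238.6]
   proj [189.  227.9] [354.2 250.1]
```

```bash
cat >> h.py <<'E'
def chuteR(yaw):
    y=np.radians(yaw);c=np.cos(np.radians(8));s=np.sin(np.radians(8))
    Y=np.array([-np.sin(y),np.cos(y),0]);H=np.array([np.cos(y),np.sin(y),0])
    X=H*c-np.array([0,0,s]);return np.c_[X,Y,np.cross(X,Y)]
E
cat > ov.py <<'E'
from h import *
import sys
R=chuteR(11.1)
# rear top mid at x=-.26,z=.039 ; use mean
e=R@np.array([-.26,0,.039]);O=np.array([.3756,-.2212,.1105])-e
print(O,O+R@[.004,0,.039])
O[2]=.036
out=[]
for n,(x,y,w,h) in(("top",(305,160,90,120)),("scene",(205,140,100,80))):
    f=5 if n=="top" else 5
    im=cv2.imread(f'pics/{n}0.png')[y:y+h,x:x+w];im=cv2.resize(im,None,fx=f,fy=f,interpolation=cv2.INTER_CUBIC)
    for Y in(-.06,.06,-.065,.065):
      for Z in((0,.039) if abs(Y)<.062 else (.039,)):
        a,b=[proj(n,O+R@[X,Y,Z]) for X in(-.26,0.0)]
        cv2.line(im,*[tuple(int(round((q-o+.5)*f)) for q,o in zip(p,(x,y))) for p in(a,b)],(0,0,255) if Z else (255,0,0),1)
    a,b=[proj(n,O+R@[0,Y,.028]) for Y in(-.06,.06)]
    cv2.line(im,*[tuple(int(round((q-o+.5)*f)) for q,o in zip(p,(x,y))) for p in(a,b)],(0,255,0),1)
    cv2.imwrite(f'pics/ov_{n}.png',im)
E
python3 ov.py
```

```text
[ 0.62292691 -0.17267639  0.03569454] [ 0.6321401  -0.17086883  0.0737583 ]
```

View pics/ov_top.png

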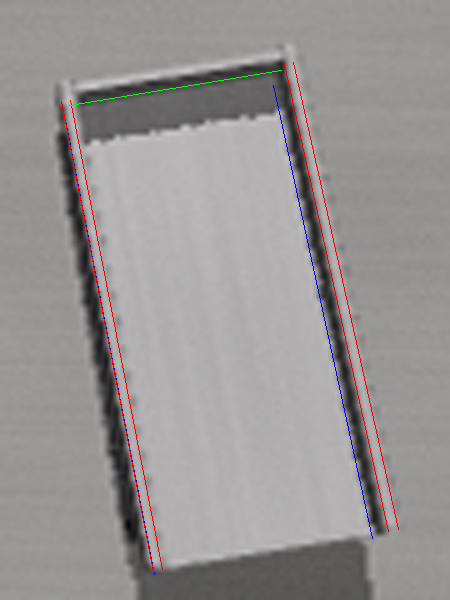

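View pics/ov_scene.png

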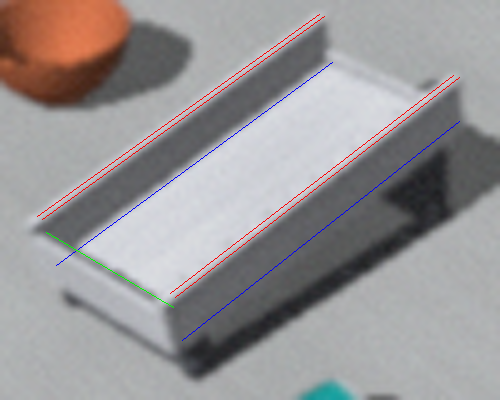

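Look-alikes (top view). Slim can: white in tray (220,188), turquoise (278,182), yellow (232,130). Wide can: white in tray (207,232), purple (203,296). The crop `c1.png` shows that the white pair with paper bands lies in the tray: slim at the upper saddle pair, wide at the lower. I choose those two.

```bash
cat >> h.py <<'E'
from scipy.spatial.transform import Rotation as Ro
def yawR(x): # tool down, tool-x yaw
    c,s=np.cos(np.radians(x)),np.sin(np.radians(x));return np.c_[[c,s,0],[s,-c,0],[0,0,-1]]
def Rload(): # tool z into chute floor, tool y along +-chute x
    C=chuteR(11.0);return np.c_[C[:,1],C[:,0],-C[:,2]]
O=np.array([.627,-.1715,.036])
def loadtcp(up): return O+chuteR(11.0)@[-.19,0,up]
def go(R,p):
    s=get_state();T=s["tcp_rot"]
    print("t",round(s["time"],2),"now",s["ee_pos"].round(4),"shift now-frame",(T.T@(np.array(p)-s["ee_pos"])).round(4),"turn",np.degrees(Ro.from_matrix(T.T@R).as_rotvec()).round(2),"shift after-turn frame",(R.T@(np.array(p)-s["ee_pos"])).round(4))
    print(" F",s["ft_force"].round(1),"w",round(s["width"],4),"q",s["joint_pos"].round(0))
SL=np.array([.5895,.1648]);WI=np.array([.463,.1948])
E
python3 -c "
from h import *
print(Rload(),loadtcp(0))
go(yawR(76.7),[*SL,.15])"
```

```text
[[-0.190809    0.97207406 -0.1366161 ]
 [ 0.98162718  0.18895206 -0.02655548]
 [ 0.         -0.1391731  -0.99026807]] [ 0.44230593 -0.20740089  0.06244289]
t 0.1 now [ 0.1359 -0.5582  0.2305] shift now-frame [ 0.6117 -0.5951  0.0816] turn [-8.000e-02 -6.000e-02 -6.302e+01] shift after-turn frame [0.808  0.2751 0.0805]
 F [-0.  -0.1  0. ] w 0.085 q [-83.  16.  86.   0.  78.  -7.]
```

```bash
python3 -m creep '[[0,0,0,0.04,-0.039,0,0],[0,0,0,0.04,-0.039,0,0],[0,0,0,0.04,-0.039,0,0],[0,0,0,0.04,-0.039,0,0],[0,0,0,0.04,-0.039,0,0]]' 40
python3 -m creep '[[0,0,0,0.04,-0.039,0,0],[0,0,0,0.04,-0.039,0,0],[0,0,0,0.04,-0.039,0,0],[0,0,0,0.04,-0.039,0,0],[0,0,0,0.04,-0.039,0,0]]'
python3 -m creep '[[0,0,0,0.04,-0.039,0,0],[0,0,0,0.04,-0.039,0,0],[0,0,0,0.04,-0.039,0,0],[0,0,0,0.04,-0.039,0,0],[0,0,0,0.04,-0.039,0,0]]'
python3 -m creep '[[0,0,-10.5,0,0,0,0],[0,0,-10.5,0,0,0,0],[0,0,-10.5,0,0,0,0],[0,0,-10.5,0,0,0,0],[0,0,-10.5,0,0,0,0]]'
python3 -m creep '[[0,0,-10.5,0,0,0,0],[0,0,0,0,0,0,0]]'
python3 -c "
from h import *
go(yawR(76.7),[*SL,.10])"
```

```text
time: 0.72
ee_pos: [0.2848, -0.3201, 0.2311]
tcp_rot: [[0.972, 0.236, 0.0], [0.236, -0.972, 0.0], [0.0, -0.0, -1.0]]
ft_force: [1.3, -0.6, -0.4]
width: 0.0855
time: 1.35
ee_pos: [0.4329, -0.0835, 0.2312]
tcp_rot: [[0.972, 0.237, 0.0], [0.237, -0.972, -0.0], [-0.0, 0.0, -1.0]]
ft_force: [0.8, -1.1, -0.8]
width: 0.0853
time: 1.98
ee_pos: [0.5812, 0.1532, 0.2308]
tcp_rot: [[0.972, 0.237, -0.001], [0.237, -0.972, -0.001], [-0.001, 0.0, -1.0]]
ft_force: [0.9, -0.4, -0.1]
width: 0.0856
time: 2.6
ee_pos: [0.5803, 0.1516, 0.2306]
tcp_rot: [[0.398, 0.917, -0.001], [0.917, -0.398, -0.0], [-0.001, -0.001, -1.0]]
ft_force: [0.6, 0.5, -0.4]
width: 0.0855
time: 2.85
ee_pos: [0.5803, 0.1516, 0.2308]
tcp_rot: [[0.232, 0.973, -0.001], [0.973, -0.232, -0.0], [-0.0, -0.001, -1.0]]
ft_force: [0.4, -0.9, 0.4]
width: 0.0854
t 2.85 now [0.5803 0.1516 0.2308] shift now-frame [0.0151 0.006  0.1308] turn [-0.05  0.03 -0.14] shift after-turn frame [0.015  0.0059 0.1308]
 F [ 0.4 -0.9  0.4] w 0.0854 q [ 8. 18. 83. -0. 79. 21.]
```

```bash
python3 -m creep '[[0,0,0,0.015,0.006,0.04,0],[0,0,0,0,0,0.045,0],[0,0,0,0,0,0.035,0],[0,0,0,0,0,0,0]]'
python3 - <<'E'
from h import *
go(yawR(76.7),[*SL,.02])
im=np.hstack([cv2.resize(grab_frame("top")[150:270,160:280],(390,390)),cv2.resize(grab_frame("scene")[190:300,260:370],(390,390))])
cv2.imwrite('pics/a1.png',im[...,::-1])
E
```

```text
time: 3.35
ee_pos: [0.5874, 0.1644, 0.1082]
tcp_rot: [[0.233, 0.973, -0.007], [0.973, -0.233, -0.001], [-0.003, -0.007, -1.0]]
ft_force: [-0.1, 0.1, -0.2]
width: 0.0853
t 3.35 now [0.5874 0.1644 0.1082] shift now-frame [0.0011 0.0026 0.0882] turn [-0.39  0.17 -0.16] shift after-turn frame [0.0009 0.002  0.0882]
 F [-0.1  0.1 -0.2] w 0.0853 q [ 9. 24. 92. -0. 64. 23.]
```

View pics/a1.png

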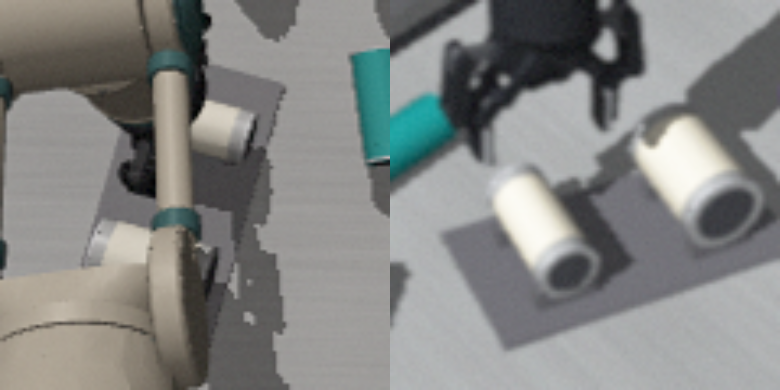

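Scene crop: the jaws straddle the slim can, jaw axis across its diameter. I'll continue down.

```bash
python3 -m creep '[[0,0,0,0.001,0.002,0.03,0],[0,0,0,0,0,0.03,0],[0,0,0,0,0,0.016,0],[0,0,0,0,0,0.012,0],[0,0,0,0,0,0,0]]'
python3 -c "
from h import *
go(yawR(76.7),[*SL,.02])"
```

```text
time: 4.08
ee_pos: [0.5922, 0.1653, 0.0233]
tcp_rot: [[0.231, 0.973, -0.0], [0.973, -0.231, -0.0], [-0.0, 0.0, -1.0]]
ft_force: [0.6, 0.9, 0.9]
width: 0.0854
t 4.08 now [0.5922 0.1653 0.0233] shift now-frame [-0.0011 -0.0025  0.0033] turn [ 0.    0.   -0.03] shift after-turn frame [-0.0011 -0.0025  0.0033]
 F [0.6 0.9 0.9] w 0.0854 q [ 9. 29. 97. -0. 54. 22.]
```

```bash
python3 -m creep '[[0,0,0,0,-0.002,0.002,60],[0,0,0,0,0,0,110],[0,0,0,0,0,0,160],[0,0,0,0,0,0,160],[0,0,0,0,0,0,160]]' 40
python3 -m creep '[[0,0,0,0,0,0,180],[0,0,0,0,0,0,180],[0,0,0,0,0,0,180]]'
python3 -c "
from h import *
go(yawR(76.7),[*SL,.02])"
```

```text
time: 4.7
ee_pos: [0.5906, 0.1659, 0.0221]
tcp_rot: [[0.23, 0.973, 0.001], [0.973, -0.23, 0.0], [0.0, 0.001, -1.0]]
ft_force: [-1.3, -0.5, 5.5]
width: 0.0447
time: 5.08
ee_pos: [0.5906, 0.1658, 0.0221]
tcp_rot: [[0.23, 0.973, 0.001], [0.973, -0.23, 0.0], [0.0, 0.001, -1.0]]
ft_force: [-1.2, 0.0, 6.3]
width: 0.0446
t 5.08 now [0.5906 0.1658 0.0221] shift now-frame [-0.0013 -0.0008  0.0021] turn [ 0.07 -0.02 -0.02] shift after-turn frame [-0.0013 -0.0008  0.0021]
 F [-1.2  0.   6.3] w 0.0446 q [ 9. 29. 97. -0. 53. 23.]
```

```bash
python3 -m creep '[[0,0,0,0,0,-0.01,180],[0,0,0,0,0,-0.03,180],[0,0,0,0,0,-0.05,180],[0,0,0,0,0,-0.05,180],[0,0,0,0,0,-0.03,180]]'
python3 - <<'E'
from h import *
go(Rload(),loadtcp(.10))
im=np.hstack([cv2.resize(grab_frame("top")[150:270,160:280],(390,390)),cv2.resize(grab_frame("scene")[160:300,260:400],(390,390))])
cv2.imwrite('pics/a2.png',im[...,::-1])
E
```

```text
time: 5.7
ee_pos: [0.5908, 0.1659, 0.1942]
tcp_rot: [[0.23, 0.973, 0.003], [0.973, -0.23, 0.0], [0.001, 0.003, -1.0]]
ft_force: [0.6, -0.5, -2.7]
width: 0.045
t 5.7 now [0.5908 0.1659 0.1942] shift now-frame [-0.3918 -0.0459  0.0321] turn [  8.07  -1.73 -24.28] shift after-turn frame [-0.3381 -0.1966  0.0606]
 F [ 0.6 -0.5 -2.7] w 0.045 q [ 9. 20. 85. -0. 75. 23.]
```

View pics/a2.png

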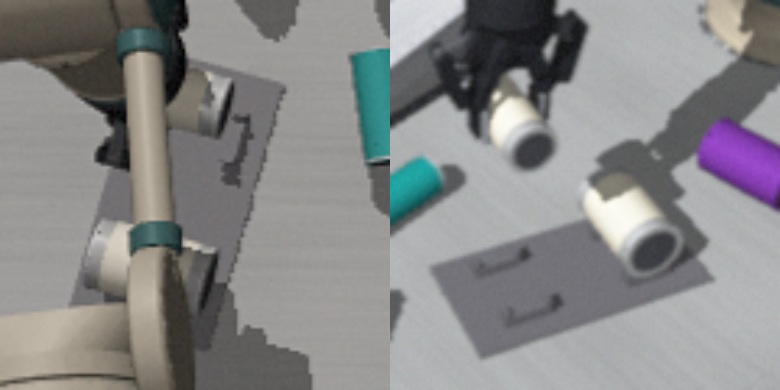

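Slim can held level. Carry it to above the loading end.

```bash
python3 -m creep '[[0,0,0,-0.03,-0.0035,0,180],[0,0,0,-0.043,-0.005,0,180],[0,0,0,-0.043,-0.005,0,180],[0,0,0,-0.043,-0.005,0,180],[0,0,0,-0.043,-0.005,0,180]]'
python3 -m creep '[[0,0,0,-0.043,-0.005,0,180],[0,0,0,-0.043,-0.005,0,180],[0,0,0,-0.043,-0.005,0,180],[0,0,0,-0.04,-0.005,0,180],[0,0,0,-0.02,-0.002,0,180]]'
python3 -m creep '[[2.7,-0.58,-8.1,0,0,0,180],[2.7,-0.58,-8.1,0,0,0,180],[2.7,-0.58,-8.1,0,0,0,180],[0,0,0,0,0,0,180]]'
python3 -c "
from h import *
go(Rload(),loadtcp(.10))"
```

```text
time: 6.42
ee_pos: [0.5189, -0.0263, 0.1892]
tcp_rot: [[0.23, 0.973, -0.004], [0.973, -0.23, 0.0], [-0.0, -0.004, -1.0]]
ft_force: [0.4, -0.1, -1.5]
width: 0.0447
time: 7.05
ee_pos: [0.4539, -0.2054, 0.1893]
tcp_rot: [[0.232, 0.973, -0.003], [0.973, -0.232, 0.001], [0.001, -0.004, -1.0]]
ft_force: [-0.2, -0.7, -2.3]
width: 0.0447
time: 7.55
ee_pos: [0.4555, -0.2035, 0.1893]
tcp_rot: [[-0.191, 0.971, -0.143], [0.982, 0.189, -0.025], [0.002, -0.145, -0.989]]
ft_force: [0.2, 0.3, -1.6]
width: 0.045
t 7.55 now [ 0.4555 -0.2035  0.1893] shift now-frame [-0.0014  0.0043  0.0275] turn [-0.36 -0.13  0.  ] shift after-turn frame [-0.0013  0.0041  0.0275]
 F [ 0.2  0.3 -1.6] w 0.045 q [-28.  15.  94.  -5.  77. -38.]
```

```bash
python3 -m creep '[[0,0,0,-0.001,0.004,0.03,180],[0,0,0,0,0,0.035,180],[0,0,0,0,0,0,180]]'
python3 - <<'E'
from h import *
go(Rload(),loadtcp(.009))
im=np.hstack([cv2.resize(grab_frame("top")[150:290,290:430],(390,390)),cv2.resize(grab_frame("scene")[100:240,190:330],(390,390))])
cv2.imwrite('pics/a3.png',im[...,::-1])
E
```

```text
time: 7.92
ee_pos: [0.4477, -0.2048, 0.1237]
tcp_rot: [[-0.189, 0.971, -0.147], [0.982, 0.188, -0.023], [0.005, -0.149, -0.989]]
ft_force: [0.9, -0.4, -1.6]
width: 0.0444
t 7.92 now [ 0.4477 -0.2048  0.1237] shift now-frame [-0.0018  0.0033  0.0525] turn [-0.55 -0.3  -0.07] shift after-turn frame [-0.0016  0.0028  0.0525]
 F [ 0.9 -0.4 -1.6] w 0.0444 q [-29.  18. 101.  -6.  69. -37.]
```

View pics/a3.png

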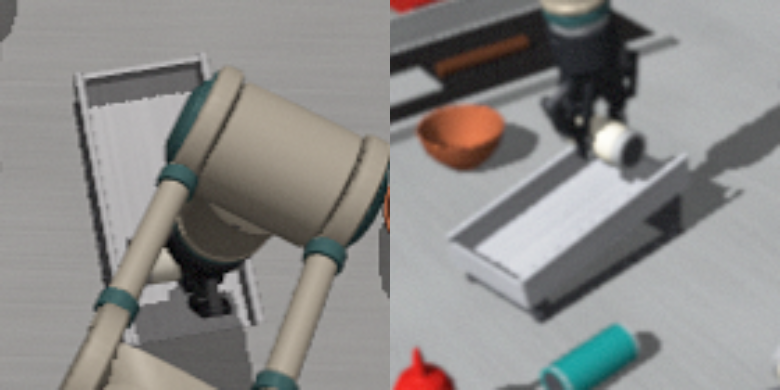

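Run:
```python
from h import *
s=get_state();R=s["tcp_rot"];C=s["ee_pos"]-.017*R[:,2]
print(C,proj("scene",C+.05*R[:,0]))
X=onz("scene",275.1,153.8,C[2]);print(X, R.T@(X-C), chuteR(11).T@(X-O), chuteR(11).T@(C-O))
```

```text
[ 0.45307732 -0.20584701  0.14343549] (np.float64(276.171375558715), np.float64(154.20597550700103))
[ 0.44481598 -0.16090678  0.14343549] [ 4.56913126e-02  4.18253556e-04 -5.74708154e-05] [-0.19004688  0.04516095  0.08178197] [-0.19050779 -0.00052995  0.08171719]
```

```bash
python3 -m creep '[[-0.3,-0.2,0,-0.001,0.002,0.02,180],[0,0,0,0,0,0.015,180],[0,0,0,0,0,0.01,180],[0,0,0,0,0,0.004,180],[0,0,0,0,0,0,180]]'
python3 - <<'E'
from h import *
go(Rload(),loadtcp(.009))
s=get_state();R=s["tcp_rot"];C=s["ee_pos"]-.017*R[:,2];print(chuteR(11).T@(C-O))
E
```

```text
time: 8.65
ee_pos: [0.4463, -0.2083, 0.0776]
tcp_rot: [[-0.192, 0.972, -0.135], [0.981, 0.189, -0.03], [-0.003, -0.138, -0.99]]
ft_force: [-1.1, -0.8, -0.5]
width: 0.045
t 8.65 now [ 0.4463 -0.2083  0.0776] shift now-frame [ 0.0017 -0.0016  0.0065] turn [0.08 0.2  0.02] shift after-turn frame [ 0.0016 -0.0016  0.0065]
 F [-1.1 -0.8 -0.5] w 0.045 q [-29.  20. 105.  -6.  61. -37.]
[-0.18846501 -0.0015808   0.03253533]
```

Still 9 mm clear; edge down in small steps while watching the force.

```bash
python3 -m creep '[[0,0,0,0.001,0,0.003,180],[0,0,0,0,0,0.002,180],[0,0,0,0,0,0,180]]'
python3 -m creep '[[0,0,0,0,0,0.002,180],[0,0,0,0,0,0,180]]'
python3 - <<'E'
from h import *
go(Rload(),loadtcp(.006))
s=get_state();R=s["tcp_rot"];C=s["ee_pos"]-.017*R[:,2];print(chuteR(11).T@(C-O))
im=cv2.resize(grab_frame("scene")[100:220,200:320],(600,600),interpolation=cv2.INTER_CUBIC)
cv2.imwrite('pics/a4.png',im[...,::-1])
E
```

```text
time: 9.02
ee_pos: [0.4453, -0.2073, 0.0726]
tcp_rot: [[-0.192, 0.972, -0.135], [0.981, 0.189, -0.03], [-0.003, -0.138, -0.99]]
ft_force: [0.8, -0.3, -2.5]
width: 0.0447
time: 9.28
ee_pos: [0.4449, -0.2074, 0.0705]
tcp_rot: [[-0.192, 0.972, -0.135], [0.981, 0.189, -0.03], [-0.003, -0.138, -0.99]]
ft_force: [0.6, 0.7, -2.9]
width: 0.0446
t 9.28 now [ 0.4449 -0.2074  0.0705] shift now-frame [ 0.0005 -0.0014  0.0024] turn [0.06 0.19 0.02] shift after-turn frame [ 0.0005 -0.0014  0.0024]
 F [ 0.6  0.7 -2.9] w 0.0446 q [-29.  21. 105.  -6.  60. -37.]
[-0.18861356 -0.00043936  0.02536672]
```

View pics/a4.png

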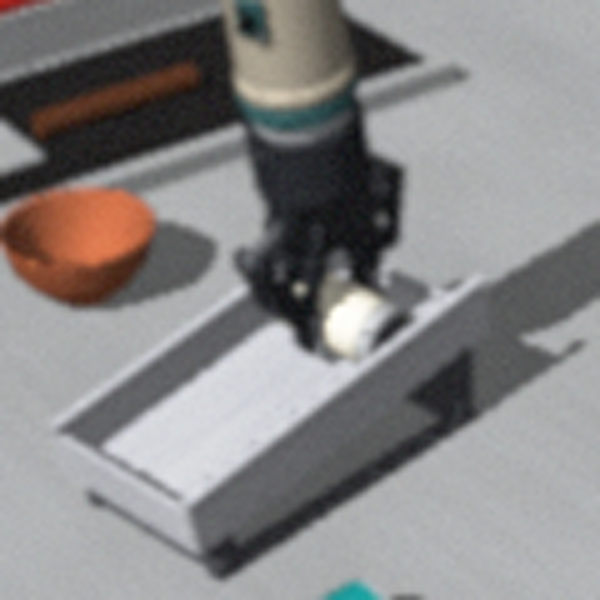

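Can sits inside the chute about 2 mm above the floor. A little lower until contact, then release.

```bash
python3 -m creep '[[0,0,0,0,0,0.001,180],[0,0,0,0,0,0,180]]';python3 -m creep '[[0,0,0,0,0,0.001,180],[0,0,0,0,0,0,180]]'
```

```text
time: 9.57
ee_pos: [0.4448, -0.2075, 0.0696]
tcp_rot: [[-0.192, 0.972, -0.135], [0.981, 0.189, -0.03], [-0.003, -0.138, -0.99]]
ft_force: [0.6, -0.1, -2.2]
width: 0.0448
time: 9.82
ee_pos: [0.4449, -0.2076, 0.0687]
tcp_rot: [[-0.192, 0.972, -0.134], [0.981, 0.189, -0.03], [-0.004, -0.138, -0.99]]
ft_force: [-0.8, -0.3, -1.1]
width: 0.0444
```

```bash
python3 -m creep '[[0,0,0,0,0,0,95],[0,0,0,0,0,0,90],[0,0,0,0,0,0,90]]'
python3 - <<'E'
from h import *
im=cv2.resize(grab_frame("scene")[100:220,200:320],(600,600),interpolation=cv2.INTER_CUBIC)
cv2.imwrite('pics/a5.png',im[...,::-1])
E
```

```text
time: 10.2
ee_pos: [0.4449, -0.2076, 0.0688]
tcp_rot: [[-0.192, 0.972, -0.134], [0.981, 0.189, -0.03], [-0.004, -0.138, -0.99]]
ft_force: [0.1, 0.5, 0.7]
width: 0.0552
```

View pics/a5.png

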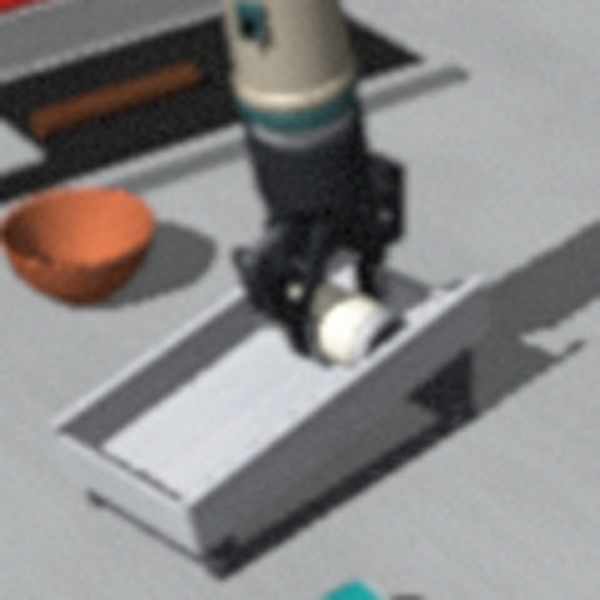

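The can is free and leaning on the downhill finger. I lift straight off along the floor normal.

```bash
python3 -m creep '[[0,0,0,0,0,-0.01,90],[0,0,0,0,0,-0.01,90],[0,0,0,0,0,-0.015,90],[0,0,0,0,0,-0.02,80],[0,0,0,0,0,-0.025,60]]';python3 -m creep '[[0,0,0,0,0,-0.03,0],[0,0,0,0,0,0,0],[0,0,0,0,0,0,0]]'
python3 - <<'E'
from h import *
im=cv2.resize(grab_frame("scene")[100:220,200:320],(600,600),interpolation=cv2.INTER_CUBIC)
cv2.imwrite('pics/a6.png',im[...,::-1])
go(yawR(76.7),[*WI,.16])
E
```

```text
time: 10.88
ee_pos: [0.4555, -0.205, 0.1493]
tcp_rot: [[-0.192, 0.972, -0.135], [0.981, 0.189, -0.03], [-0.003, -0.138, -0.99]]
ft_force: [0.2, -0.7, 0.1]
width: 0.0654
time: 11.25
ee_pos: [0.4592, -0.204, 0.1776]
tcp_rot: [[-0.192, 0.972, -0.135], [0.981, 0.189, -0.03], [-0.003, -0.138, -0.99]]
ft_force: [0.2, -0.7, -0.3]
width: 0.0853
t 11.3 now [ 0.4589 -0.2039  0.1771] shift now-frame [0.3905 0.082  0.0048] turn [-7.84  1.83 24.31] shift after-turn frame [ 0.3889 -0.0877  0.0171]
 F [0.3 0.2 0.7] w 0.0851 q [-28.  15.  95.  -5.  75. -38.]
```

View pics/a6.png

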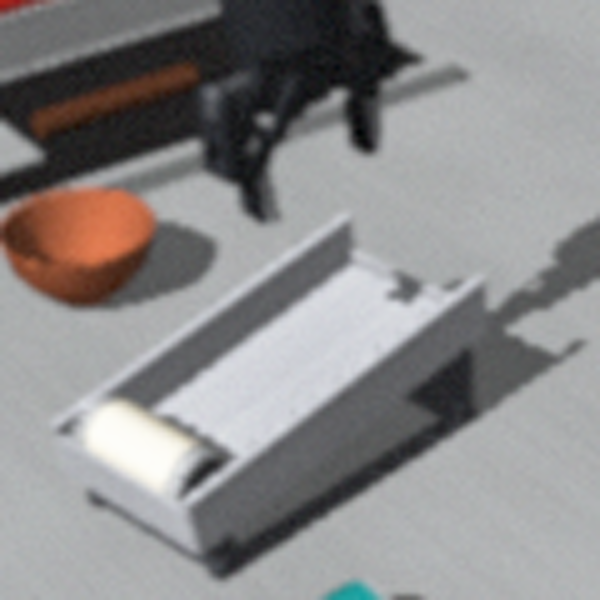

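The slim can is at the front stop (crop pixels about (140,450)). Next, the wide can.

```bash
python3 -m creep '[[-2.6,0.6,8.1,0,0,-0.01,0],[-2.6,0.6,8.1,0,0,0,0],[-2.6,0.6,8.1,0,0,0,0],[0,0,0,0.04,-0.009,0,0],[0,0,0,0.043,-0.0097,0,0]]'
python3 -m creep '[[0,0,0,0.043,-0.0097,0,0],[0,0,0,0.043,-0.0097,0,0],[0,0,0,0.043,-0.0097,0,0],[0,0,0,0.043,-0.0097,0,0],[0,0,0,0.043,-0.0097,0,0]]'
python3 -m creep '[[0,0,0,0.043,-0.0097,0,0],[0,0,0,0.043,-0.0097,0,0],[0,0,0,0,0,0,0]]'
python3 - <<'E'
from h import *
go(yawR(76.7),[*WI,.16])
im=cv2.resize(grab_frame("scene")[100:220,200:320],(600,600),interpolation=cv2.INTER_CUBIC)
cv2.imwrite('pics/a7.png',im[...,::-1])
E
```

```text
time: 11.92
ee_pos: [0.4608, -0.1182, 0.1863]
tcp_rot: [[0.232, 0.973, -0.002], [0.973, -0.232, -0.0], [-0.001, -0.001, -1.0]]
ft_force: [0.3, 0.8, 0.7]
width: 0.0853
time: 12.55
ee_pos: [0.463, 0.1028, 0.1861]
tcp_rot: [[0.23, 0.973, -0.002], [0.973, -0.23, -0.002], [-0.002, -0.001, -1.0]]
ft_force: [0.3, 0.5, -0.1]
width: 0.0855
time: 12.92
ee_pos: [0.464, 0.1919, 0.1858]
tcp_rot: [[0.226, 0.974, -0.002], [0.974, -0.226, -0.001], [-0.002, -0.001, -1.0]]
ft_force: [-0.2, 0.2, 0.3]
width: 0.0854
t 12.93 now [0.464  0.1919 0.1858] shift now-frame [ 0.0026 -0.0016  0.0258] turn [-0.08  0.09  0.23] shift after-turn frame [ 0.0026 -0.0017  0.0258]
 F [-0.2  0.2  0.3] w 0.0854 q [15. 11. 99. -0. 70. 28.]
```

View pics/a7.png

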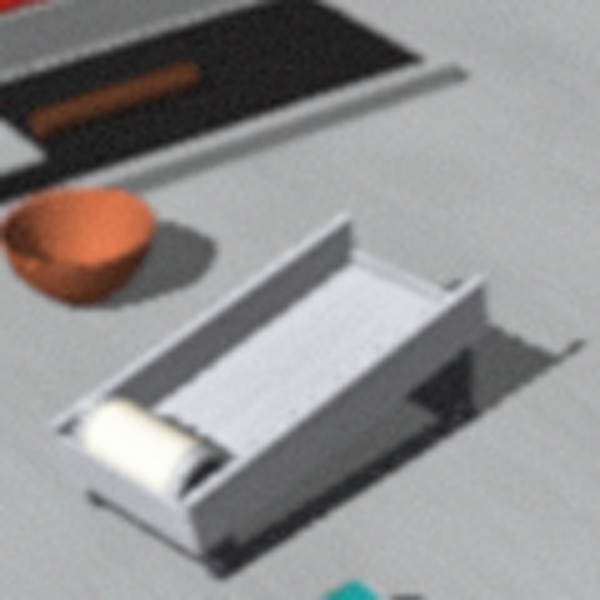

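```bash
python3 -m creep '[[0,0,0.2,0.0025,-0.0015,0.04,0],[0,0,0,0,0,0.045,0],[0,0,0,0,0,0,0]]'
python3 - <<'E'
from h import *
go(yawR(76.7),[*WI,.026])
im=np.hstack([cv2.resize(grab_frame("top")[170:270,160:260],(390,390)),cv2.resize(grab_frame("scene")[170:280,290:400],(390,390))])
cv2.imwrite('pics/a8.png',im[...,::-1])
E
```

```text
time: 13.35
ee_pos: [0.4607, 0.1902, 0.0989]
tcp_rot: [[0.235, 0.972, -0.008], [0.972, -0.235, -0.004], [-0.006, -0.007, -1.0]]
ft_force: [0.2, 0.3, 0.1]
width: 0.0853
t 13.35 now [0.4607 0.1902 0.0989] shift now-frame [0.0054 0.0016 0.0729] turn [-0.41  0.35 -0.27] shift after-turn frame [0.005  0.0011 0.0729]
 F [0.2 0.3 0.1] w 0.0853 q [ 15.  16. 107.  -0.  58.  28.]
```

View pics/a8.png

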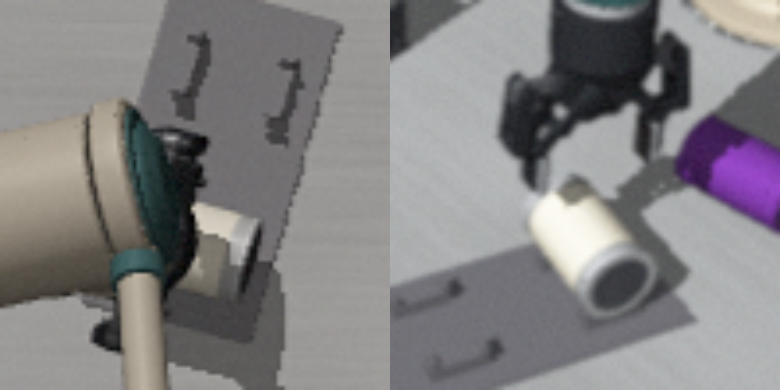

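```bash
python3 -m creep '[[0,0,-0.2,0.003,0.001,0.02,0],[0,0,0,0,0,0.02,0],[0,0,0,0,0,0.015,0],[0,0,0,0,0,0,0]]'
python3 -m creep '[[0,0,0,0,0,0.012,0],[0,0,0,0,0,0,0]]'
python3 -c "
from h import *
go(yawR(76.7),[*WI,.026])"
```

```text
time: 13.95
ee_pos: [0.4659, 0.1947, 0.0471]
tcp_rot: [[0.23, 0.973, 0.0], [0.973, -0.23, -0.001], [-0.001, 0.001, -1.0]]
ft_force: [0.1, 0.5, 0.3]
width: 0.0854
time: 14.2
ee_pos: [0.4655, 0.1948, 0.0346]
tcp_rot: [[0.23, 0.973, -0.0], [0.973, -0.23, -0.002], [-0.002, 0.0, -1.0]]
ft_force: [0.3, -0.4, -0.2]
width: 0.0854
t 14.2 now [0.4655 0.1948 0.0346] shift now-frame [-0.0005 -0.0024  0.0086] turn [0.  0.1 0. ] shift after-turn frame [-0.0006 -0.0024  0.0086]
 F [ 0.3 -0.4 -0.2] w 0.0854 q [ 15.  21. 111.  -0.  48.  28.]
```

```bash
python3 -m creep '[[0,0,0,0,-0.002,0.0085,0],[0,0,0,0,0,0,30],[0,0,0,0,0,0,60],[0,0,0,0,0,0,90],[0,0,0,0,0,0,130]]' 45
python3 -m creep '[[0,0,0,0,0,0,150],[0,0,0,0,0,0,150],[0,0,0,0,0,0,150]]'
python3 -c "
from h import *
go(yawR(76.7),[*WI,.026])"
```

```text
time: 14.82
ee_pos: [0.4641, 0.1955, 0.0269]
tcp_rot: [[0.23, 0.973, 0.001], [0.973, -0.23, -0.001], [-0.001, 0.002, -1.0]]
ft_force: [-0.8, -0.1, 4.0]
width: 0.0608
time: 15.2
ee_pos: [0.4641, 0.1955, 0.0269]
tcp_rot: [[0.23, 0.973, 0.001], [0.973, -0.23, -0.001], [-0.001, 0.002, -1.0]]
ft_force: [-1.4, -0.9, 6.1]
width: 0.0607
t 15.2 now [0.4641 0.1955 0.0269] shift now-frame [-0.0009 -0.0009  0.0009] turn [0.09 0.05 0.  ] shift after-turn frame [-0.0009 -0.0009  0.0009]
 F [-1.4 -0.9  6.1] w 0.0607 q [ 15.  22. 111.  -0.  47.  28.]
```

Gripped; can centre is 20 mm behind the TCP. Lift.

```bash
python3 -m creep '[[0,0,0,0,0,-0.01,150],[0,0,0,0,0,-0.03,150],[0,0,0,0,0,-0.05,150],[0,0,0,0,0,-0.05,150],[0,0,0,0,0,-0.03,150]]'
python3 - <<'E'
from h import *
go(Rload(),loadtcp(.10))
im=np.hstack([cv2.resize(grab_frame("top")[150:270,160:280],(390,390)),cv2.resize(grab_frame("scene")[140:280,260:400],(390,390))])
cv2.imwrite('pics/b1.png',im[...,::-1])
E
```

```text
time: 15.82
ee_pos: [0.4642, 0.1958, 0.1989]
tcp_rot: [[0.23, 0.973, 0.003], [0.973, -0.23, -0.001], [0.0, 0.003, -1.0]]
ft_force: [0.6, -0.6, -3.8]
width: 0.0609
t 15.82 now [0.4642 0.1958 0.1989] shift now-frame [-0.3917  0.0839  0.0377] turn [  8.07  -1.66 -24.25] shift after-turn frame [-0.3916 -0.0785  0.0489]
 F [ 0.6 -0.6 -3.8] w 0.0609 q [15. 11. 98. -0. 71. 28.]
```

View pics/b1.png

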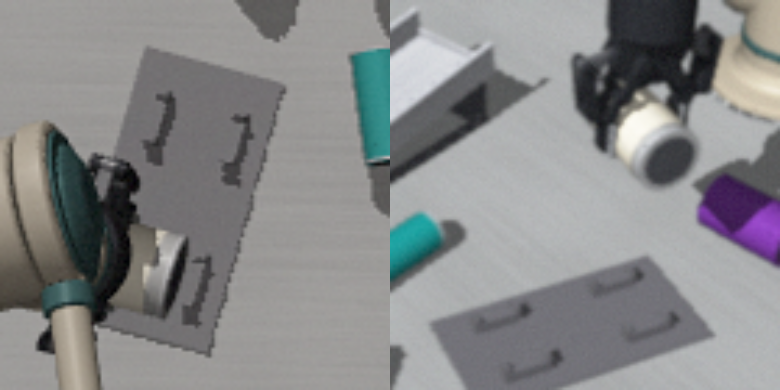

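Wide can lifted cleanly, held level.

```bash
python3 -m creep '[[0,0,0,-0.03,0.0064,0,150],[0,0,0,-0.043,0.0092,0,150],[0,0,0,-0.043,0.0092,0,150],[0,0,0,-0.043,0.0092,0,150],[0,0,0,-0.043,0.0092,0,150]]'
python3 -m creep '[[0,0,0,-0.043,0.0092,0,150],[0,0,0,-0.043,0.0092,0,150],[0,0,0,-0.043,0.0092,0,150],[0,0,0,-0.04,0.0086,0,150],[0,0,0,-0.02,0.0044,0,150]]'
python3 -m creep '[[2.7,-0.56,-8.1,0,0,0,150],[2.7,-0.56,-8.1,0,0,0,150],[2.7,-0.56,-8.1,0,0,0,150],[0,0,0,0,0,0,150]]'
python3 -c "
from h import *
go(Rload(),loadtcp(.06))"
```

```text
time: 16.55
ee_pos: [0.4578, -0.012, 0.1947]
tcp_rot: [[0.23, 0.973, -0.003], [0.973, -0.23, -0.001], [-0.001, -0.003, -1.0]]
ft_force: [-0.0, 0.1, -2.9]
width: 0.0609
time: 17.18
ee_pos: [0.4543, -0.2055, 0.195]
tcp_rot: [[0.232, 0.973, -0.002], [0.973, -0.232, 0.0], [-0.0, -0.002, -1.0]]
ft_force: [-0.1, 0.1, -3.3]
width: 0.0608
time: 17.68
ee_pos: [0.4556, -0.203, 0.1955]
tcp_rot: [[-0.191, 0.971, -0.141], [0.982, 0.19, -0.026], [0.002, -0.144, -0.99]]
ft_force: [0.4, 0.7, -3.2]
width: 0.0612
t 17.68 now [ 0.4556 -0.203   0.1955] shift now-frame [-0.0019  0.0051  0.0737] turn [-0.26 -0.1   0.05] shift after-turn frame [-0.0018  0.0048  0.0737]
 F [ 0.4  0.7 -3.2] w 0.0612 q [-28.  15.  94.  -5.  78. -38.]
```

```bash
python3 -m creep '[[-0.2,-0.1,0,-0.002,0.005,0.03,150],[0,0,0,0,0,0.03,150],[0,0,0,0,0,0.012,150],[0,0,0,0,0,0,150]]'
python3 - <<'E'
from h import *
go(Rload(),loadtcp(.013))
im=cv2.resize(grab_frame("scene")[100:220,200:320],(600,600),interpolation=cv2.INTER_CUBIC)
cv2.imwrite('pics/b2.png',im[...,::-1])
s=get_state();R=s["tcp_rot"];C=s["ee_pos"]-.02*R[:,2];print(chuteR(11).T@(C-O),(np.array(proj("scene",C+.05*R[:,0]))-[200,100])*5)
E
```

```text
time: 18.18
ee_pos: [0.4501, -0.2068, 0.1245]
tcp_rot: [[-0.191, 0.972, -0.137], [0.982, 0.189, -0.027], [-0.001, -0.14, -0.99]]
ft_force: [-0.5, 0.3, -2.1]
width: 0.0605
t 18.18 now [ 0.4501 -0.2068  0.1245] shift now-frame [0.0009 0.001  0.0495] turn [-0.05  0.04 -0.01] shift after-turn frame [0.0009 0.001  0.0495]
 F [-0.5  0.3 -2.1] w 0.0605 q [-29.  18. 101.  -6.  68. -38.]
[-0.19033858 -0.00150061  0.08346229] [379.28012911 268.565539  ]
```

View pics/b2.png

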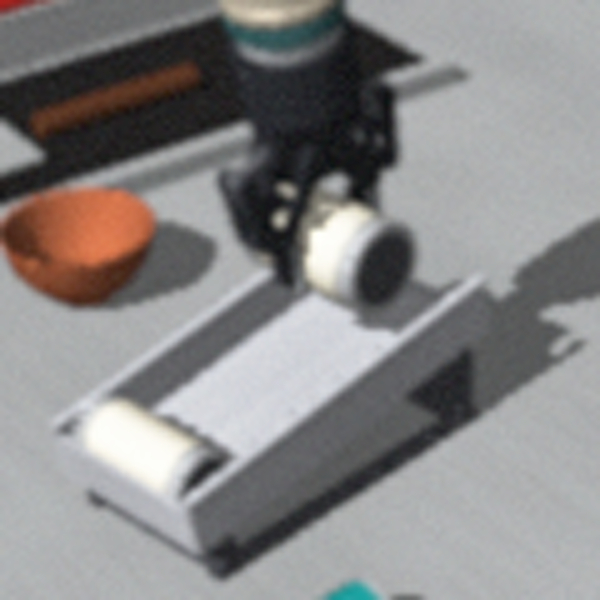

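The wide can's face is at crop (383,265), predicted (379,268): centred. Lower it.

```bash
python3 -m creep '[[0,0,0,0.001,0.001,0.018,150],[0,0,0,0,0,0.013,150],[0,0,0,0,0,0.008,150],[0,0,0,0,0,0.004,150],[0,0,0,0,0,0,150]]'
python3 -m creep '[[0,0,0,0,0,0.003,150],[0,0,0,0,0,0,150]]'
python3 - <<'E'
from h import *
go(Rload(),loadtcp(.013))
s=get_state();R=s["tcp_rot"];C=s["ee_pos"]-.02*R[:,2];print(chuteR(11).T@(C-O))
E
```

```text
time: 18.85
ee_pos: [0.4458, -0.2074, 0.0823]
tcp_rot: [[-0.192, 0.972, -0.136], [0.981, 0.189, -0.029], [-0.002, -0.139, -0.99]]
ft_force: [-0.3, 0.1, -3.6]
width: 0.0607
time: 19.1
ee_pos: [0.4453, -0.2074, 0.0793]
tcp_rot: [[-0.192, 0.972, -0.136], [0.981, 0.19, -0.029], [-0.002, -0.139, -0.99]]
ft_force: [-0.5, 0.3, -3.6]
width: 0.061
t 19.1 now [ 0.4453 -0.2074  0.0793] shift now-frame [ 0.0006 -0.0005  0.0041] turn [0.01 0.12 0.04] shift after-turn frame [ 0.0005 -0.0005  0.0041]
 F [-0.5  0.3 -3.6] w 0.061 q [-29.  20. 105.  -6.  62. -37.]
[-0.18948049 -0.00049723  0.03713873]
```

```bash
python3 -m creep '[[0,0,0,0,0,0.002,150],[0,0,0,0,0,0.001,150],[0,0,0,0,0,0,150]]' | grep -E "ee_pos|force"
python3 -m creep '[[0,0,0,0,0,0.001,150],[0,0,0,0,0,0,150]]'| grep -E "ee_pos|force"
python3 -m creep '[[0,0,0,0,0,0.001,150],[0,0,0,0,0,0,150]]'| grep -E "ee_pos|force"
```

```text
ee_pos: [0.4448, -0.2074, 0.0763]
ft_force: [-0.2, 0.2, -2.8]
ee_pos: [0.4447, -0.2075, 0.0753]
ft_force: [0.1, -1.5, -2.9]
ee_pos: [0.4445, -0.2075, 0.0743]
ft_force: [-0.3, 0.2, -2.9]
```

```bash
python3 -m creep '[[0,0,0,0,0,0,60],[0,0,0,0,0,0,50],[0,0,0,0,0,0,48],[0,0,0,0,0,0,48]]'
python3 - <<'E'
from h import *
im=cv2.resize(grab_frame("scene")[100:220,200:320],(600,600),interpolation=cv2.INTER_CUBIC)
cv2.imwrite('pics/b3.png',im[...,::-1])
E
```

```text
time: 20.48
ee_pos: [0.445, -0.2077, 0.0746]
tcp_rot: [[-0.192, 0.972, -0.135], [0.981, 0.19, -0.029], [-0.003, -0.138, -0.99]]
ft_force: [1.4, 0.4, 0.6]
width: 0.0694
```

View pics/b3.png

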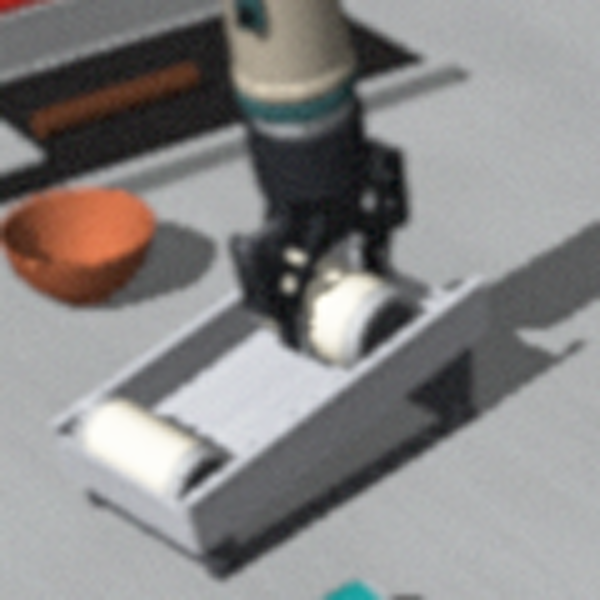

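The wide can is free, axis crosswise, leaning on the downhill finger. Lift off.

```bash
python3 -m creep '[[0,0,0,0,0,-0.01,48],[0,0,0,0,0,-0.01,48],[0,0,0,0,0,-0.015,48],[0,0,0,0,0,-0.02,48],[0,0,0,0,0,-0.025,40]]';python3 -m creep '[[0,0,0,0,0,-0.03,0],[0,0,0,0,0,-0.03,0],[0,0,0,0,0,-0.03,0],[0,0,0,0,0,0,0],[0,0,0,0,0,0,0]]'; python3 -m creep '[[0,0,0,0,0,0,0],[0,0,0,0,0,0,0],[0,0,0,0,0,0,0],[0,0,0,0,0,0,0],[0,0,0,0,0,0,0]]' >/dev/null
python3 - <<'E'
from h import *
f=grab_frame("scene");cv2.imwrite('pics/b5.png',f[...,::-1]);cv2.imwrite('pics/b6.png',grab_frame("top")[...,::-1])
im=cv2.resize(f[100:220,200:320],(600,600),interpolation=cv2.INTER_CUBIC)
cv2.imwrite('pics/b4.png',im[...,::-1])
g=cv2.imread('pics/scene0.png')[...,::-1];print(get_state()["time"])
R=chuteR(11)
for x,r in((-.023,.023),(-.076,.031)):print([(np.array(proj("scene",O+R@[x,y,r]))-[200,100])*5 for y in(-.05,.05)])
E
```

```text
time: 21.15
ee_pos: [0.4554, -0.2051, 0.1549]
tcp_rot: [[-0.192, 0.972, -0.136], [0.981, 0.19, -0.029], [-0.002, -0.139, -0.99]]
ft_force: [0.9, -0.4, 0.5]
width: 0.0719
time: 21.78
ee_pos: [0.4671, -0.2023, 0.2424]
tcp_rot: [[-0.192, 0.972, -0.137], [0.981, 0.19, -0.028], [-0.001, -0.14, -0.99]]
ft_force: [1.2, 0.1, -0.6]
width: 0.0855
22.5
[array([102.78537685, 424.79165692]), array([208.30254084, 486.12822321])]
[array([160.59795305, 371.32629784]), array([267.02035376, 429.52199398])]
```

View pics/b4.png

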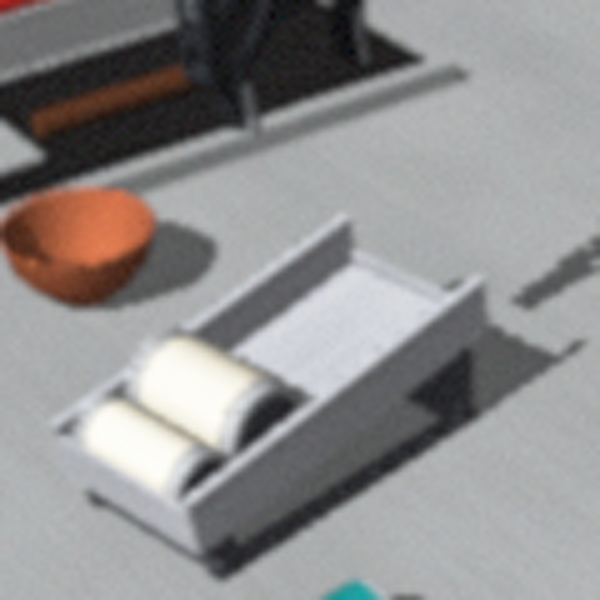

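View pics/b5.png

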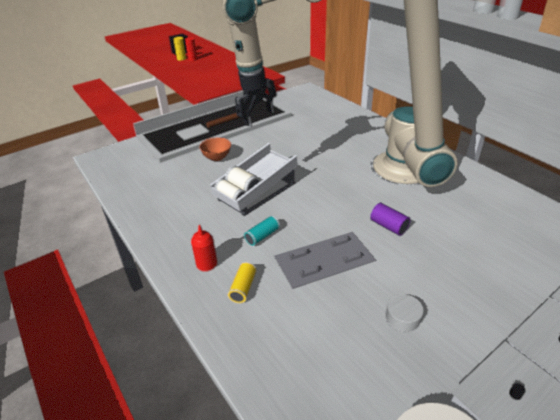

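View pics/b6.png

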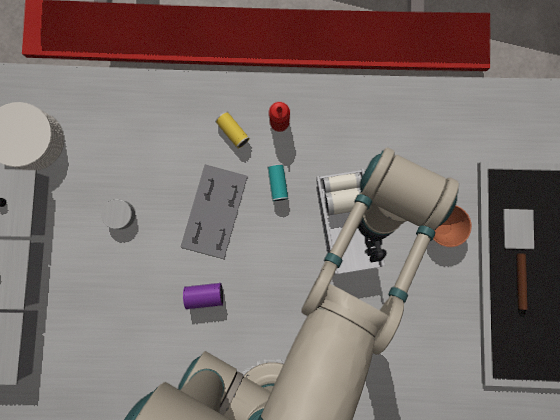

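Both cans lie in the chute with the slim one at the stop (crop (140,450)) and the wide one behind it (crop (215,395)). Bowl, tin, bottle and look-alikes are at their initial pixels, and the robot is clear.

Run:
```python
from h import *
s=get_state();print(s["time"],s["dq"].round(2),s["ft_force"].round(1))
print(sign_off())
```

```text
22.5 [-0.06 -0.1  -0.1  -0.04 -0.   -0.09] [-0.6 -0.6 -0. ]
the job is handed in; nothing more can be done
None
```

Both cans are in the rack in the order asked, and I handed the job in at 22.5 s of the 61 s allowed. I lowered each one crosswise to just above or on the chute floor, let it go, and it rolled down by itself.

- **Slim can:** it rests against the front stop. It looked the same in two pictures about 1.6 s apart, taken before I went for the wide can.
- **Wide can:** it lies parallel behind the slim can and appears to touch it. I judged that by eye from one picture, taken a little over a second after it rolled down.
- **Everything else:** the bowl, tin, bottle and coloured look-alikes appear in their starting places, though in the last top view the arm hides part of the bowl. The gripper was clear of everything, and the highest wrist force I saw was about 6 N.

My first measurement of the chute from the scene camera differed from the top view by about 8 mm sideways. I used the top view and checked it by drawing the chute outline on both pictures. Both cans then went in well centred.

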